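# Put the restorers' turntable into reverse

## Robot

A 6-joint arm with a two-finger parallel gripper is mounted at the origin on the work surface. World frame = base frame: x ahead of the robot, y to its left, z up, the work surface at z = 0. Lengths are in m, angles in rad, forces in N, time in s.
With the tool pointing down it reaches from about 0.275 to 0.825 m from the base axis. Payload 5.2 kg.
Tool frame: the origin (TCP) lies midway between the tips of the shut fingers; the grasp point (between the pads) lies arm.grip_depth behind it (arm.grip_depth is the distance from the TCP to the grasp point, in m); z points along the fingers, y is the line along which they close (so a half turn about z gives the same grasp; the last joint's range is limited). The gripper opens to 93 mm and grips with 3 to 60 N. Pads are 15 mm wide; open, the fingers measure 128 mm over their backs; the gripper's body (75 mm by 188 mm) begins 65 mm behind the grasp point.
Start: joints at [-1.461, 0.259, 1.535, -0, 1.348, -0.203], TCP at [0.169, -0.523, 0.219] pointing down, gripper open.
Joint ranges: [-3.14, 3.14], [-0.91, 2.08], [0.19, 2.58], [-1.22, 4.36], [0.22, 2.71], [-3.12, 3.12]. Speed limits (rad/s): [2.57, 2.57, 3.14, 3.14, 3.14, 3.14].

## Interface

Orientations are given as a rotation vector (axis times angle).
In Python, from workcell import arm, fingers, cams, readout gives the robot as it stands. Calls block until the motion is done:
- arm.move_to(position, orientation): joint-space move of the TCP to a pose.
- arm.movel(position, attitude=None, v=0.15): straight line of the TCP; attitude=None keeps the orientation; v is the mean speed in m/s.
- arm.set_joints(angles): joint-space move.
- fingers.let_go() and fingers.gripper_close(newtons=None): open the fingers fully, or close them until they stop; newtons is the grip in N (None keeps the last).
- arm.wait(seconds).
- arm.inverse_kinematics(position, orientation): joint angles nearest the present ones, or None.
- cams.camera(name): name is "side" or "top" or "wrist"; returns the picture (384x512x3 uint8, blue, green, red); there is no depth.
- cams.camera_params(name): a dict with "fx", "fy", "cx", "cy" (pixels), "dist" ([k1, k2, p1, p2, k3] as OpenCV has them; the pictures are not rectified), "extrinsics" (4x4, takes a point from camera to world coordinates). Camera axes: x right, y down, z forward; pixel columns grow to the right and rows downward; lengths in m; the calibration is good to about 2 mm. A picture is of the moment at which its call begins: read the wrist's pose just before it. camera_params takes no time and is no camera call; for the wrist camera it gives the pose at the moment of the call.
A pose or a line that the arm cannot do raises arm.MotionError and nothing moves.
- arm.close_job(): hands the job in; it is judged then, once.
Readings, each from a call of its own:
- readout.current_t(): time.
- readout.current_joint_positions(): joint angles.
- readout.current_joint_vel(): joint speeds.
- readout.current_tau(): joint torques, N m.
- readout.current_tool_pos(): TCP position.
- readout.current_ee_rot(): TCP orientation.
- readout.current_force(): force on the tool from outside, world axes, zero at the start.
- readout.current_ft_torque(): the same for the moment, N m.
- readout.current_grip_width(): finger opening in m.
- readout.current_grip_force(): force on a finger pad.
Only numpy, scipy, OpenCV 4.12 (cv2) and the standard library are available. Lean on these libraries where they do the work, as an engineer would, in place of code of your own. Each camera call takes 0.05 s, during which the arm holds its last target. There are 200 camera calls.

## Task

Put the powered turntable into reverse: its gear lever is locked in the right-hand pocket of its gate (as seen from the robot) and must end locked in the left-hand one. Pull the lever's collar up along the lever and twist it anticlockwise (looking down on the lever's cap) as far as it goes, so that it is held out; swing the lever fully across with the collar still out and twisted, then twist the collar back and let it drop fully home. Let go, and leave the things lying around undisturbed.

Things in the scene. Friction and masses are not known exactly. Their poses are not given: they have to be found in the camera images.
- gate: Steel gate on the sloping grey gearbox (150 mm wide, to 130 mm high) in front of the turntable wheel. Origin: the lever's pivot, inside the gearbox, 75 mm above the table. Tilted 24 deg to the robot: z (the lever at mid-swing) points up and towards the robot, x (the lever's hinge) away from the robot and up, y level, to the robot's left.
- gate_mid (a point): Top of the tooth between the gate's two pockets (at lever -0.42 and +0.42 rad), on the gate's z, 59 mm from the pivot. Only the lever's thin shaft passes its slot. The gate's cheeks are 96 mm long in y, 41 mm apart over their outsides, and reach 58 mm from the pivot; the walls of the pockets reach 60 mm.
- lever (a joint): Swing of the lever, rad: 0 mid-swing (along the gate's z), positive to the left; at q it points along (0, sin q, cos q) in the gate's frame. Stops at -0.43 and 0.43. Starts in the right pocket near -0.42; the left pocket is at +0.42, with 0.045 rad of play. Stays where it is left; 2 to 3 N at the collar move it.
- lever_cap (a point): Centre of the top of the lever's black round cap, 22 mm wide, 14 mm high, its top 134 mm from the pivot along the lever, its underside 18 mm above the grip when the collar is down. Frame: z along the lever. The shaft below it is 12 mm thick.
- collar (a joint): How far the collar is drawn out along the lever, m: 0 fully down (locked), 0.018 fully out. A spring pulls it down, 5 N at 0, 9 N fully out. The square steel sleeve under it (24 x 24 mm, its end 52 mm from the pivot when down) clears the gate from 0.012. Over 0.015 it can be twisted; twisted and let go, it stays at about 0.014.
- collar_twist (a joint): Twist of the collar about the lever, rad: 0 where it can move up and down, growing anticlockwise seen from the cap; stop at 1.1. It can be twisted only when drawn out by more than 0.015 m; beyond 0.5 rad it rests on a ledge and stays out, below 0.25 rad the spring draws it down again. Needs under 0.15 N m.
- collar_grip (a point): Centre of the collar's black grip, 44 (x) x 28 (y) mm across the lever and 24 mm high (z, along the lever to the cap); 90 mm from the pivot when down, plus collar. Pinch it across y, the ribbed faces. The frame turns with the grip: at twist 0 it is turned 30 deg clockwise about the lever (seen from the cap) from the gate's x and y, at 1.1 33 deg anticlockwise.
- jar: Closed glue jar, 52 mm wide, 62 mm high, to the right of the gearbox; origin at the centre of its underside. Leave alone.
- sherd_a: Flat porcelain sherd about 75 x 60 x 8 mm, left of the gearbox; origin under it. Leave alone.
- sherd_b: Flat porcelain sherd about 90 x 65 x 8 mm, far left; origin under it. Leave alone.
- brush: Brush lying between robot and gearbox, below 30 mm high; origin under it. Leave alone.
- beaker: White porcelain beaker, 60 mm wide, 65 mm high, left; origin at the centre of its underside. Leave alone.
- spatula: Spatula lying to the right; origin under it. Leave alone.
- block: Cork sanding block 80 x 50 x 30 mm, right; origin at the centre of its underside. Leave alone.

How it is judged:
By the outcome, as a careful person would: the job done as asked, in the order asked, and still so for the second after the job is handed in, with the robot touching nothing.
It also fails if it takes over 51 s, if anything falls off the work surface, if the arm or the gripper's body presses on something with over 40 N, if the wrist force passes 120 N, or if a joint passes its speed limit or range.

## Working session

There is one attempt and no reset: what is moved stays moved. The work goes in short steps, each a Python script; the robot and the scene stay as the last script left them, time stands still between calls to the robot, and variables do not carry over. Pictures are saved under pics/ and viewed, at most 10 in all, crops included, and the job is handed in when it is done.

```bash
ls; mkdir -p pics; python3 - <<'E'
from workcell import arm, fingers, cams, readout
import cv2,numpy as np
print(arm.grip_depth, readout.current_t())
a=cams.camera("top");b=cams.camera("side")
cv2.imwrite("pics/top.png",a);cv2.imwrite("pics/side.png",b)
for n in("top","side","wrist"):
    p=cams.camera_params(n);print(n,p["fx"],p["cx"],p["cy"],p["dist"],np.round(p["extrinsics"],3).tolist())
E
```

```text
pics
0.0188 0.0
top 366.00957327882276 250.46270896544667 193.41280928287878 [-0.03483369  0.          0.          0.          0.        ] [[0.026, -0.992, 0.127, 0.407], [-1.0, -0.027, -0.005, 0.013], [0.009, -0.127, -0.992, 1.138], [0.0, 0.0, 0.0, 1.0]]
side 374.23522034916186 254.24065479492907 194.40393886507408 [-0.05777677  0.          0.          0.          0.        ] [[-0.973, -0.117, 0.2, 0.335], [-0.231, 0.559, -0.796, 0.815], [-0.019, -0.821, -0.571, 0.716], [0.0, 0.0, 0.0, 1.0]]
wrist 307.109229112363 253.7050190185891 194.24023784323663 [-0.02272445  0.          0.          0.          0.        ] [[0.309, -0.923, -0.23, 0.232], [-0.951, -0.3, -0.073, -0.503], [-0.002, 0.241, -0.97, 0.384], [0.0, 0.0, 0.0, 1.0]]
```

View pics/top.png

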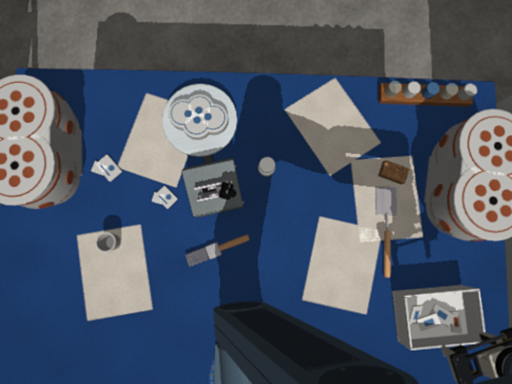

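View pics/side.png

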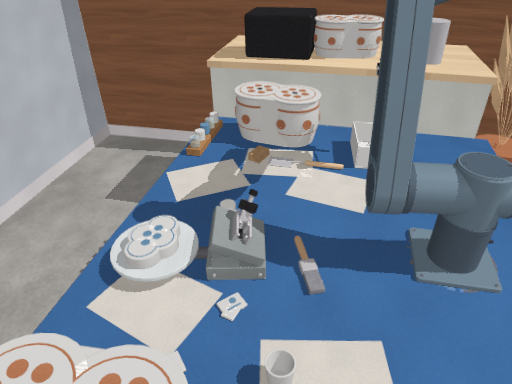

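The top view shows the gearbox around (212,187), yawed about 9° anticlockwise, with the grip and cap at about (228,190). Lever leans right. I'll move the wrist in for a closer view along the gate's z.

```bash
cat > h.py <<'E'
from workcell import arm, fingers, cams, readout
import cv2,numpy as np
from scipy.spatial.transform import Rotation as R
def ray(p,uv):
    K=np.array([[p["fx"],0,p["cx"]],[0,p["fy"],p["cy"]],[0,0,1]])
    n=cv2.undistortPoints(np.array([[uv]],float),K,np.array(p["dist"]))[0,0]
    E=np.array(p["extrinsics"]);d=E[:3,:3]@[n[0],n[1],1.];return E[:3,3],d/np.linalg.norm(d)
def proj(p,X):
    K=np.array([[p["fx"],0,p["cx"]],[0,p["fy"],p["cy"]],[0,0,1]])
    T=np.linalg.inv(np.array(p["extrinsics"]))
    return cv2.projectPoints(np.atleast_2d(X).astype(float),cv2.Rodrigues(T[:3,:3])[0],T[:3,3],K,np.array(p["dist"]))[0][:,0]
def plane(p,uv,z):
    o,d=ray(p,uv);return o+d*(z-o[2])/d[2]
def gate(yaw): # columns x,y,z of gate in world
    return R.from_euler('ZY',[yaw,-np.radians(24)]).as_matrix()
def tool(yaw,q,a,flip=0): # tool z down the lever; tool y at angle a about lever from gate y
    L=gate(yaw)@R.from_euler('x',-q).as_matrix()@R.from_euler('z',a).as_matrix()
    return L@R.from_euler('x',np.pi).as_matrix()@R.from_euler('z',np.pi*flip).as_matrix()
E
python3 - <<'E'
from h import *
p=cams.camera_params("top")
m=plane(p,(211,190),0.129);yaw=.17;G=gate(yaw)
piv=m-G[:,2]*.059;print(m,piv,G)
Rt=R.from_rotvec(readout.current_ee_rot()).as_matrix();E=np.array(cams.camera_params("wrist")["extrinsics"])
print("cam in tool",Rt.T@(E[:3,3]-readout.current_tool_pos()),(Rt.T@E[:3,:3]).round(2))
for f in(0,1):
  for (q,a,d) in((0,0,.29),(-.42,-.52,.19),(-.42,-.52,.075),(-.42,.58,.09),(.42,.58,.09),(.42,-.52,.07)):
    T=tool(yaw,q,a,f);ax=gate(yaw)@[0,np.sin(q),np.cos(q)]
    j=arm.inverse_kinematics(piv+ax*d,R.from_matrix(T).as_rotvec());print(f,q,a,d,None if j is None else np.round(j,2))
E
```

```text
[0.54239807 0.11780962 0.129     ] [0.5660496  0.12186957 0.07510082] [[ 0.90037649 -0.16918235 -0.40087344]
 [ 0.15455577  0.98558477 -0.06881266]
 [ 0.40673664  0.          0.91354546]]
cam in tool [ 6.59376891e-02 -8.78470028e-05 -1.65638494e-01] [[ 0.   -0.97 -0.24]
 [ 1.    0.   -0.  ]
 [ 0.   -0.24  0.97]]
0 0 0 0.29 [-0.11 -0.25  1.83  0.12  1.16  1.26]
0 -0.42 -0.52 0.19 [-0.59  0.07  1.89  0.62  1.27  1.02]
0 -0.42 -0.52 0.075 [-0.44  0.23  1.97  0.71  0.99  0.97]
0 -0.42 0.58 0.09 [-0.46  0.2   1.97  0.7   1.03 -0.12]
0 0.42 0.58 0.09 [ 0.4   0.23  1.92 -0.72  0.82  1.77]
0 0.42 -0.52 0.07 [ 0.38  0.26  1.93 -0.75  0.78  2.89]
1 0 0 0.29 [-0.11 -0.25  1.83  0.12  1.16 -1.88]
1 -0.42 -0.52 0.19 [-0.59  0.07  1.89  0.62  1.27 -2.12]
1 -0.42 -0.52 0.075 [-0.44  0.23  1.97  0.71  0.99 -2.17]
1 -0.42 0.58 0.09 [-0.46  0.2   1.97  0.7   1.03  3.02]
1 0.42 0.58 0.09 [ 0.4   0.23  1.92 -0.72  0.82 -1.37]
1 0.42 -0.52 0.07 [ 0.38  0.26  1.93 -0.75  0.78 -0.25]
```

```bash
python3 - <<'E'
from h import *
p0=np.array(readout.current_tool_pos());arm.movel(p0+[0,0,.12],v=.3)
yaw=.17;G=gate(yaw);piv=np.array([.566,.122,.075])
arm.move_to(piv+G[:,2]*.28,R.from_matrix(tool(yaw,0,0)).as_rotvec())
p=cams.camera_params("wrist");a=cams.camera("wrist");cv2.imwrite("pics/w1.png",a);cv2.imwrite("pics/w1b.png",cv2.resize(a,(768,576),interpolation=cv2.INTER_CUBIC))
np.save("w1.npy",p,allow_pickle=True)
print(readout.current_t());b=cams.camera("side");cv2.imwrite("pics/s1.png",b)
E
```

```text
3.125
```

View pics/w1b.png

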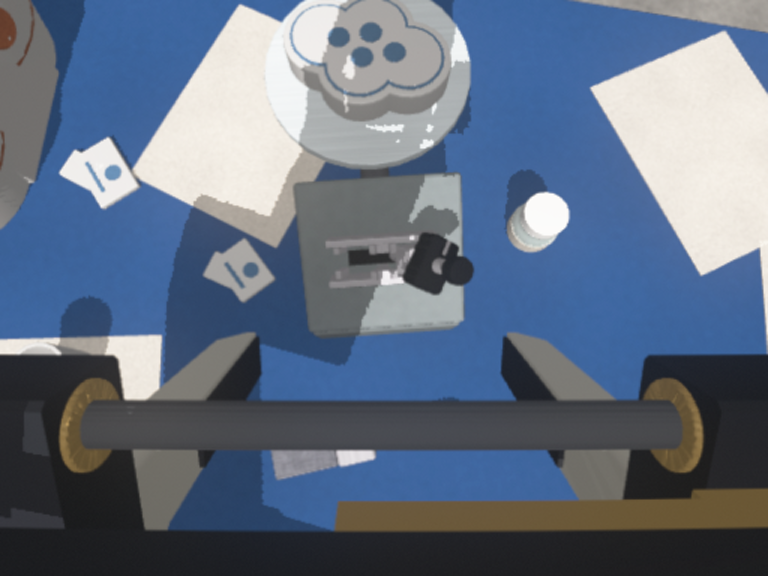

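The lever leans right with its cap at about (458,269) in the 1.5x picture and the grip at (430,263). The cheeks run from x 327 to beyond 415, at y about 243 and 285. The gearbox edges sit about 3.5° off, so the yaw is nearer 0.23. I'll zoom into both views.

```bash
python3 - <<'E'
import cv2,numpy as np
w=cv2.imread("pics/w1.png")[110:230,190:325];s=cv2.imread("pics/s1.png")[180:282,200:275]
w=cv2.resize(w,None,fx=3.5,fy=3.5,interpolation=cv2.INTER_CUBIC);s=cv2.resize(s,None,fx=4,fy=4,interpolation=cv2.INTER_CUBIC)
H=max(w.shape[0],s.shape[0]);o=np.zeros((H,w.shape[1]+s.shape[1],3),np.uint8);o[:w.shape[0],:w.shape[1]]=w;o[:s.shape[0],w.shape[1]:]=s
cv2.imwrite("pics/z1.png",o);print(o.shape,w.shape)
E
```

```text
(420, 772, 3) (420, 472, 3)
```

View pics/z1.png

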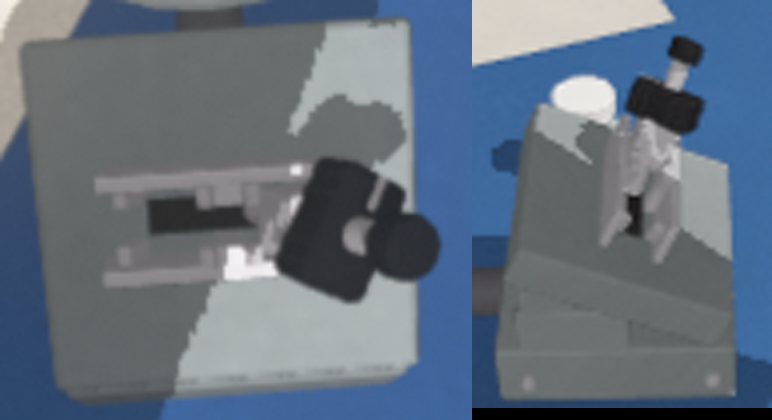

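```bash
python3 - <<'E'
from h import *
from scipy.optimize import least_squares
w=np.load("w1.npy",allow_pickle=True).item();s=cams.camera_params("side")
W=lambda x,y:(190+x/3.5,110+y/3.5);S=lambda x,y:(200+(x-472)/4,180+y/4)
q=-.42;L=np.array([0,np.sin(q),np.cos(q)])
obs=[(w,L*.127,W(402,246)),(s,L*.127,S(685,52)),(w,L*.09,W(342,230)),(s,L*.09,S(665,105)),
(w,np.array([.0205,.048,.058]),W(96,179)),(w,np.array([-.0205,.048,.058]),W(107,286))]
def f(v):
    G=gate(v[3]);r=[]
    for p,X,uv in obs: r+=list(proj(p,v[:3]+G@X)[0]-uv)
    return np.array(r+[(v[2]-.075)/.001,(v[3]-.233)/.01])
r=least_squares(f,[.566,.122,.075,.23]);print(r.x.round(4),f(r.x).round(1))
for i,n in((0,"cap"),(2,"grip")):
    o1,d1=ray(w,obs[i][2]);o2,d2=ray(s,obs[i+1][2]);A=np.c_[d1,-d2];t=np.linalg.lstsq(A,o2-o1,rcond=None)[0];a,b=o1+d1*t[0],o2+d2*t[1]
    print(n,(a+b)/2,np.linalg.norm(a-b),"model",r.x[:3]+gate(r.x[3])@obs[i][1])
np.save("pose.npy",r.x)
E
```

```text
[0.5624 0.1192 0.0743 0.2344] [ 0.3  0.3 -0.2 -1.1 -0.3  0.1 -0.4 -0.9 -0.1 -0.6 -0.5  0.4 -0.7  0.1]
cap [0.52884166 0.05781001 0.17711209] 0.001658276390473703 model [0.52858739 0.05786411 0.18024352]
grip [0.53852845 0.07511061 0.1463785 ] 0.0017819257788126931 model [0.53844889 0.07573017 0.14938003]
```

```bash
cat >> h.py <<'E'
v=np.load("pose.npy");PIV,YAW=v[:3],v[3]
def pose(q,a,d): # TCP at distance d along lever
    return PIV+gate(YAW)@[0,np.sin(q)*d,np.cos(q)*d], R.from_matrix(tool(YAW,q,a)).as_rotvec()
E
python3 - <<'E'
from h import *
a=np.radians(-30)
arm.move_to(*pose(-.42,a,.25));arm.movel(*pose(-.42,a,.165),v=.1)
p=cams.camera_params("wrist");i=cams.camera("wrist")
G=gate(YAW);L=G@[0,np.sin(-.42),np.cos(-.42)]
pts=[PIV+L*.134,PIV+L*.102]+[PIV+L*.134+G@R.from_euler('x',.42).as_matrix()@[.011*np.cos(t),.011*np.sin(t),0] for t in np.arange(0,6.28,.785)]
T=G@R.from_euler('x',.42).as_matrix()@R.from_euler('z',a).as_matrix()
pts+=[PIV+L*.102+T@[sx*.022,sy*.014,0] for sx in(-1,1) for sy in(-1,1)]+[PIV+G@[s*.0205,.048,.058] for s in(-1,1)]
P=proj(p,pts);x0,y0,x1,y1=150,70,350,220
o=cv2.resize(i[y0:y1,x0:x1],None,fx=4,fy=4,interpolation=cv2.INTER_CUBIC)
for u in P: cv2.circle(o,tuple(int(k) for k in ((u-[x0,y0])*4)),3,(0,0,255),1)
cv2.imwrite("pics/z2.png",o);print(readout.current_t(),P.round(0).tolist()[:2])
np.save("w2.npy",p,allow_pickle=True);cv2.imwrite("pics/w2.png",i)
E
```

```text
4.925 [[254.0, 219.0], [254.0, 205.0]]
```

View pics/z2.png

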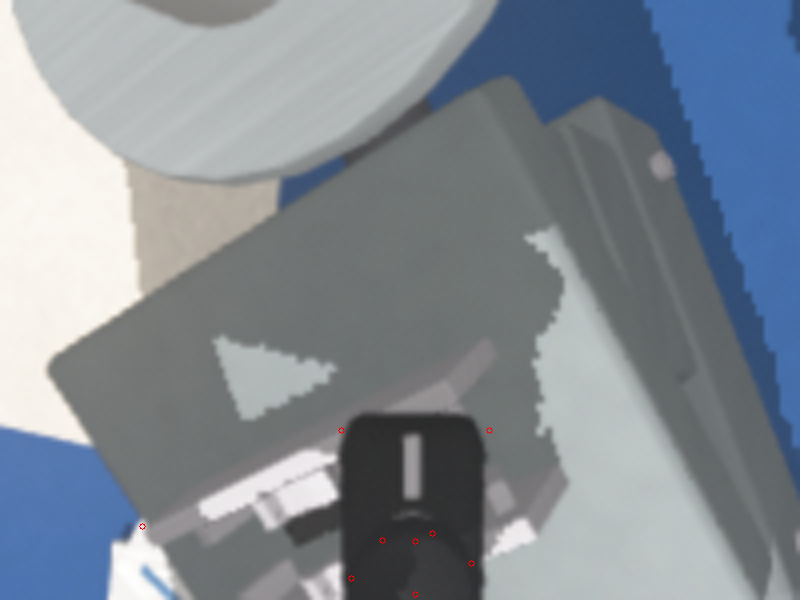

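The grip is laterally well aligned, with its edges at x 342–484 against the predicted 341–489. Along tool x, the grip's far edge (y 415 against 430) and the cap's far edge (517 against 533) are about 3 mm further away than predicted. I'll refit with this view added.

```bash
python3 - <<'E'
from h import *
from scipy.optimize import least_squares
w=np.load("w1.npy",allow_pickle=True).item();w2=np.load("w2.npy",allow_pickle=True).item();s=cams.camera_params("side");t=cams.camera_params("top")
im=cv2.imread("pics/top.png");m=(im.max(2)[170:210,205:250]<45).astype(np.uint8)
n,l,st,c=cv2.connectedComponentsWithStats(m);print(st.tolist(),(c+[205,170]).round(1).tolist())
W=lambda x,y:(190+x/3.5,110+y/3.5);S=lambda x,y:(200+(x-472)/4,180+y/4);Z=lambda x,y:(150+x/4,70+y/4)
def fit(zs,free):
  def f(v):
    q=v[4];G=gate(v[3]);Q=R.from_euler('x',-q).as_matrix();A=Q@R.from_euler('z',np.radians(-30)).as_matrix()
    obs=[(w,Q@[0,0,.127],W(402,246)),(s,Q@[0,0,.127],S(685,52)),(w,Q@[0,0,.09],W(342,230)),(s,Q@[0,0,.09],S(665,105)),
    (w,np.array([.0205,.048,.058]),W(96,179)),(w,np.array([-.0205,.048,.058]),W(107,286)),
    (w2,A@[.022,0,.102],Z(413,415)),(w2,A@[.011,0,.134],Z(418,517))]
    r=[]
    for p,X,uv in obs:
        e=proj(p,v[:3]+G@X)[0]-uv
        if p is s:e=e/2
        else: e=e-v[5:7]
        r+=list(e)
    return np.array(r+[(v[2]-.075)/zs,(v[3]-.233)/.01,(v[4]+.42)/.01,*(v[5:7]/free)])
  r=least_squares(f,[.566,.122,.075,.23,-.42,0,0]);print(r.x.round(4),f(r.x).round(1),"grip",r.x[:3]+gate(r.x[3])@[0,.09*np.sin(r.x[4]),.09*np.cos(r.x[4])]);return r.x
for zs,fr in((.001,.01),(.003,.01),(.001,3),(.002,3)): x=fit(zs,fr)
E
```

```text
[[0, 0, 45, 40, 1568], [14, 12, 18, 18, 207], [0, 18, 11, 5, 22], [35, 37, 1, 1, 1], [24, 39, 1, 1, 1], [29, 38, 1, 1, 1]] [[227.3, 189.3], [226.9, 190.7], [208.7, 190.3], [240.0, 207.0], [229.0, 209.0], [234.0, 208.0]]
[ 5.636e-01  1.195e-01  7.410e-02  2.438e-01 -4.238e-01  1.000e-04
 -1.000e-04] [ 0.9 -1.2 -0.5 -0.6  0.  -1.1 -0.5 -0.5 -0.1 -1.1 -0.2 -0.1  0.6  1.5
 -0.3  0.7 -0.9  1.1 -0.4  0.  -0. ] grip [0.54010615 0.07553506 0.14904813]
[ 5.638e-01  1.196e-01  7.290e-02  2.440e-01 -4.210e-01  1.000e-04
 -1.000e-04] [ 0.3 -1.1 -0.5 -0.3 -0.3 -1.  -0.5 -0.2 -0.1 -1.  -0.2 -0.1  0.9  1.5
 -0.1  0.5 -0.7  1.1 -0.1  0.  -0. ] grip [0.54024872 0.07587077 0.14794598]
[ 0.5657  0.1169  0.0743  0.237  -0.4205  2.2193 -1.9003] [ 0.7 -0.4 -0.7 -0.9 -0.1 -0.3 -0.7 -0.8 -0.  -0.7 -0.4  0.3  0.5  0.9
 -0.4  0.1 -0.7  0.4 -0.   0.7 -0.6] grip [0.54181025 0.07331298 0.14937533]
[ 0.5659  0.1174  0.0736  0.2372 -0.4198  1.814  -1.9946] [ 0.5 -0.4 -0.7 -0.7 -0.3 -0.3 -0.8 -0.6  0.  -0.7 -0.3  0.3  0.6  0.9
 -0.3 -0.  -0.7  0.4  0.   0.6 -0.7] grip [0.54198016 0.07393525 0.14866539]
```

```bash
python3 - <<'E'
import numpy as np
np.save("pose.npy",[.5645,.1185,.0740,.240])
from h import *
a=np.radians(-30)
arm.movel(*pose(-.42,a,.165),v=.1);arm.movel(*pose(-.42,a,.0735),v=.1)
f=lambda:print(round(readout.current_t(),2),"F lever frame",(tool(YAW,-.42,a).T@readout.current_force()).round(1),"M",np.round(readout.current_ft_torque(),2),"w",round(readout.current_grip_width(),4),readout.current_grip_force())
f();fingers.gripper_close(30);f()
arm.movel(pose(-.42,a,.0785)[0],v=.03);f()
E
```

```text
6.24 F lever frame [ 0.5 -0.3 -0.3] M [-0.2   0.12  0.  ] w 0.0925 0.0
7.28 F lever frame [ 0.2 -6.9 -1.2] M [ 0.94 -0.39  0.27] w 0.0298 30.001893863081932
7.59 F lever frame [ 2.3 -7.4  6.7] M [ 0.86 -0.64  0.13] w 0.0296 29.98163502663374
```

```bash
cat >> h.py <<'E'
def rep(q,a):
    print(round(readout.current_t(),2),"F tool",(tool(YAW,q,a).T@readout.current_force()).round(1),"M tool",(tool(YAW,q,a).T@readout.current_ft_torque()).round(2),"w",round(readout.current_grip_width(),4))
E
python3 - <<'E'
from h import *
a=np.radians(-30);q=-.42;d0=.0735
for h in(.011,.015,.0172,.0178):
    arm.movel(pose(q,a,d0+h)[0],v=.03);rep(q,a)
for th in(.2,.4):
    arm.movel(*pose(q,a+th,d0+.0178),v=.02);rep(q,a+th)
i=cams.camera("wrist");cv2.imwrite("pics/w3.png",cv2.resize(i[60:384,90:420],None,fx=1.8,fy=1.8))
E
```

```text
7.94 F tool [ 2.9 -6.2  7.3] M tool [ 0.96  0.47 -0.17] w 0.0301
8.22 F tool [ 3.1 -6.2  8.2] M tool [ 0.96  0.5  -0.15] w 0.0298
8.47 F tool [ 3.6 -6.7  9.2] M tool [ 0.93  0.54 -0.15] w 0.0298
8.72 F tool [ 3.9 -5.1  9. ] M tool [ 0.91  0.53 -0.18] w 0.0299
9.07 F tool [ 6.  -6.5  8.9] M tool [ 1.28  0.89 -0.32] w 0.0275
9.43 F tool [ 7.6 -5.1  8.5] M tool [ 1.05  1.   -0.04] w 0.0279
```

View pics/w3.png

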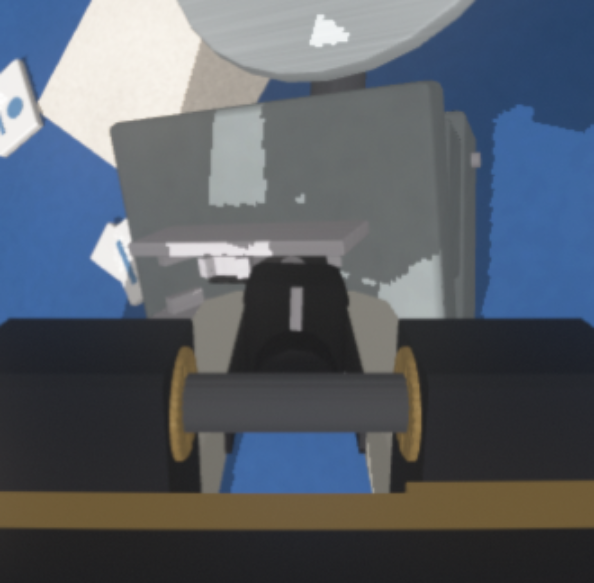

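The fingers hold the grip square, with its ridge line at (295,308) midway between the pads, and it follows the twist. Next is the rest of the twist, then the swing.

```bash
python3 - <<'E'
from h import *
a0=np.radians(-30);q=-.42;d0=.0735
for th in(.7,1.0,1.1,1.14):
    a=a0+th;arm.movel(*pose(q,a,d0+.0178),v=.02);rep(q,a)
d=d0+.0168
for q in(-.36,-.28,-.18):
    arm.movel(*pose(q,a,d),v=.04);rep(q,a)
E
```

```text
9.93 F tool [ 9.5 -3.9  7.9] M tool [0.76 1.3  0.01] w 0.0281
10.38 F tool [13.3 -3.   9. ] M tool [0.42 2.26 0.67] w 0.0293
10.62 F tool [17.3 -2.7  8.8] M tool [0.36 3.15 0.6 ] w 0.0294
10.88 F tool [20.6 -2.1  9.1] M tool [0.26 3.47 0.51] w 0.0295
11.17 F tool [13.1  3.2  9.3] M tool [-0.25  2.09  0.48] w 0.0293
11.5 F tool [12.5  3.3  3.2] M tool [-0.31  2.08  0.45] w 0.0285
11.88 F tool [11.7  3.   2.6] M tool [-0.1   1.84  0.43] w 0.0281
```

```bash
python3 - <<'E'
import h
from h import *
a0=np.radians(-30);d0=.0735;a=a0+1.14
h.PIV=h.PIV+gate(YAW)[:,0]*.0015
for q in(-.08,.02,.12,.22,.32,.39,.425):
    arm.movel(*pose(q,a,d0+.0168),v=.05);rep(q,a)
np.save("pose.npy",[*h.PIV,YAW])
i=cams.camera("wrist");cv2.imwrite("pics/w4.png",np.hstack([cv2.resize(i[60:384,90:420],None,fx=1.2,fy=1.2),cv2.resize(cams.camera("side")[150:312,175:340],None,fx=2.4,fy=2.4)]))
E
```

```text
12.21 F tool [ 6.7  0.3 -3.9] M tool [0.27 1.07 0.48] w 0.0289
12.57 F tool [ 5.8  0.2 -5.1] M tool [0.31 0.86 0.47] w 0.0286
12.97 F tool [ 4.8 -0.  -8.3] M tool [0.39 0.74 0.43] w 0.0288
13.38 F tool [  3.2  -0.8 -11.2] M tool [0.33 0.43 0.43] w 0.0285
13.77 F tool [  2.9  -0.7 -11.8] M tool [0.25 0.41 0.45] w 0.0284
14.05 F tool [  1.7  -0.  -12.1] M tool [0.21 0.3  0.39] w 0.0284
14.3 F tool [  2.8   1.2 -13.3] M tool [0.17 0.23 0.45] w 0.0284
```

View pics/w4.png

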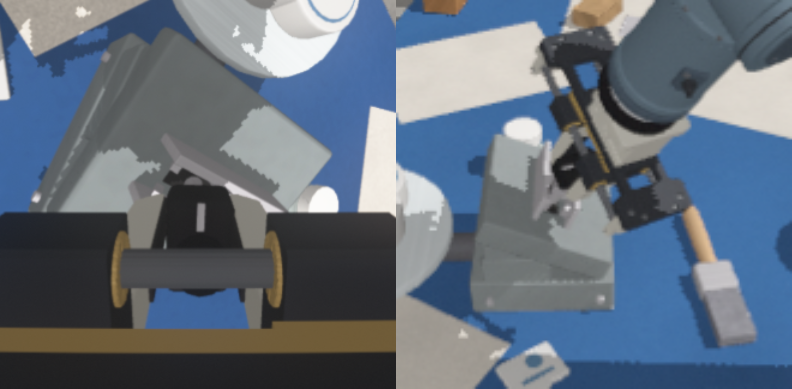

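The lever has swung to the left. The wrist force is pressing down on the ledge, so I'll push to the stop, lift off the ledge, twist back and lower.

```bash
python3 - <<'E'
import json
from h import *
a=np.radians(-30)+1.14;d=.0735+.0168
Fz=lambda q,a,k=2:(tool(YAW,q,a).T@readout.current_force())[k]
for q in(.433,.441,.449):
    arm.movel(*pose(q,a,d),v=.04);rep(q,a)
    G=tool(YAW,q,a).T@readout.current_force()
    if np.hypot(G[0]-2.8,G[1]-1.2)>5:break
q-=.006
for k in range(8):
    d+=.001;arm.movel(*pose(q,a,d),v=.03);rep(q,a)
    if Fz(q,a)>8.5:break
json.dump([q,a,d],open("st.json","w"))
E
```

```text
14.65 F tool [  0.8   0.6 -13.6] M tool [0.24 0.22 0.41] w 0.0284
14.9 F tool [  1.7   1.5 -13.5] M tool [0.19 0.18 0.41] w 0.0284
15.15 F tool [  2.    1.7 -13.4] M tool [0.16 0.18 0.43] w 0.0288
15.4 F tool [ 7.1  2.9 -6.6] M tool [0.11 0.83 0.44] w 0.0284
15.65 F tool [6.4 2.2 0.4] M tool [-0.03  1.17  0.43] w 0.0285
15.9 F tool [8.1 3.1 7.5] M tool [-0.13  1.34  0.4 ] w 0.0282
16.15 F tool [9.1 2.9 7.8] M tool [-0.2   1.42  0.44] w 0.0282
16.4 F tool [8.5 3.5 8.2] M tool [-0.17  1.39  0.46] w 0.0284
16.65 F tool [8.7 3.7 9.1] M tool [-0.23  1.42  0.47] w 0.0285
```

```bash
python3 - <<'E'
import json
from h import *
q,a,d=json.load(open("st.json"))
g=lambda:gate(YAW).T@readout.current_force()
g0=g();print(g0.round(1))
while q<.50:
    q+=.01;arm.movel(*pose(q,a,d),v=.04);print(round(q,3),g().round(1))
    if g()[1]-g0[1]<-7:break
json.dump([q,a,d],open("st.json","w"));print(readout.current_t())
E
```

```text
[ 9.2 -2.1 -9.1]
0.453 [ 8.2 -3.6 -7.8]
0.463 [ 9.4 -2.7 -9.1]
0.473 [ 9.1 -3.8 -8.3]
0.483 [ 9.3 -4.8 -8.6]
0.493 [ 9.3 -7.5 -6.5]
0.503 [  9.9 -10.2  -5.3]
18.15
```

```bash
python3 - <<'E'
import json,h
from h import *
q,a,d=json.load(open("st.json"))
h.PIV=h.PIV+gate(YAW)@[.001,.004,0];np.save("pose.npy",[*h.PIV,YAW])
g=lambda:print(round(readout.current_t(),2),(gate(YAW).T@readout.current_force()).round(1),round(readout.current_grip_width(),4))
q=.43;arm.movel(*pose(q,a,d),v=.03);g()
a0=np.radians(-30)
for th in(.9,.7,.5,.3,.12,0,-.04):
    a=a0+th;arm.movel(*pose(q,a,d),v=.03);rep(q,a);g()
json.dump([q,a,d],open("st.json","w"))
i=cams.camera("wrist");cv2.imwrite("pics/w5.png",cv2.resize(i[60:384,90:420],None,fx=1.5,fy=1.5))
E
```

```text
18.43 [ 8.4 -4.2 -9.4] 0.0279
18.82 F tool [ 7.6  5.  11.4] M tool [-0.9   1.14  0.01] w 0.0281
18.82 [ 8.9 -6.4 -9.6] 0.0281
19.18 F tool [ 9.2  5.  11.1] M tool [-0.86  1.28 -0.04] w 0.0281
19.18 [ 9.9 -7.6 -8.7] 0.0281
19.52 F tool [ 9.2  5.6 10.1] M tool [-1.    1.38 -0.04] w 0.0278
19.52 [ 9.1 -9.5 -6.7] 0.0278
19.88 F tool [12.4  6.2  9.3] M tool [-1.24  1.62 -0.  ] w 0.028
19.88 [ 10.7 -11.9  -4.7] 0.028
20.21 F tool [12.2  7.   8.9] M tool [-1.2   1.92 -0.09] w 0.0275
20.21 [  8.4 -14.   -3.4] 0.0275
20.48 F tool [15.1  7.8  9. ] M tool [-1.17  2.23  0.01] w 0.0275
20.48 [  9.2 -16.8  -2.2] 0.0275
20.73 F tool [15.5  6.7  9.3] M tool [-1.07  2.49 -0.66] w 0.0276
20.73 [  9.5 -16.6  -2.7] 0.0276
```

View pics/w5.png

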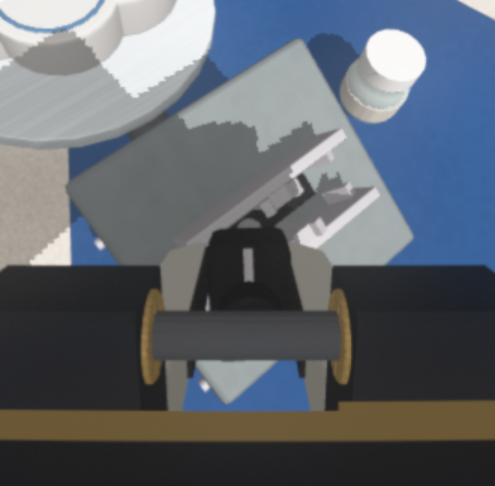

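The collar is twisted back to its zero stop, the moment kicking at the end, and the lever presses left against its stop with 16 N. I'll ease that off and lower.

```bash
python3 - <<'E'
import json,h
from h import *
q,a,d=json.load(open("st.json"));a+=.03
g=lambda:(gate(YAW).T@readout.current_force())
dy=0
for k in range(5):
    if g()[1]>-5:break
    h.PIV=h.PIV+gate(YAW)@[.0004,-.001,0];arm.movel(*pose(q,a,d),v=.03);print(k,g().round(1))
d1=d
for k in range(10):
    d1-=.002;arm.movel(pose(q,a,d1)[0],v=.03);print(round((d-d1)*1e3),(tool(YAW,q,a).T@readout.current_force()).round(1))
    if (tool(YAW,q,a).T@readout.current_force())[2]<-12:break
np.save("pose.npy",[*h.PIV,YAW]);json.dump([q,a,d1],open("st.json","w"));print(readout.current_t())
E
```

```text
0 [  9.  -13.5  -2.5]
1 [  7.2 -11.2  -4.4]
2 [ 7.1 -9.  -5.7]
3 [ 5.9 -6.8 -7.2]
4 [ 6.2 -3.7 -8.2]
2 [ 4.9 -1.9  9.5]
4 [ 4.5 -2.5  6.9]
6 [ 5.3 -2.6  7.3]
8 [ 5.4 -1.9  8.3]
10 [ 4.9 -2.   6.9]
12 [ 4.8 -2.   6.5]
14 [ 4.4 -1.3  5.9]
16 [ 5.8 -1.4  6.5]
18 [  2.6   0.7 -10.7]
20 [ -0.7   2.2 -24.6]
24.525
```

The collar went down smoothly over about 17 mm, then hit a hard bottom. I'll release, retreat and check.

```bash
python3 - <<'E'
import json
from h import *
q,a,d=json.load(open("st.json"))
arm.movel(pose(q,a,d+.002)[0],v=.03);rep(q,a)
fingers.let_go();rep(q,a)
arm.movel(pose(q,a,.17)[0],v=.12)
arm.movel(pose(q,a,.30)[0],v=.2)
i=cams.camera("wrist");s=cams.camera("side")
cv2.imwrite("pics/w6.png",np.hstack([cv2.resize(i[60:310,150:380],(368,400)),cv2.resize(s[170:295,190:305],(368,400),interpolation=cv2.INTER_CUBIC)]))
p=cams.camera_params("wrist");print([((proj(p,PIV+gate(YAW)@[0,np.sin(.42)*r,np.cos(.42)*r])[0]-[150,60])*1.6).round(0) for r in(.102,.134)],readout.current_t(),np.round(readout.current_force(),1))
E
```

```text
24.77 F tool [ 3.9  0.5 -5.9] M tool [ 0.26  0.49 -0.08] w 0.0276
25.91 F tool [-0.7 -0.7  0.2] M tool [ 0.14 -0.27 -0.  ] w 0.0931
[array([166., 181.]), array([166., 189.])] 27.725 [ 0.4 -0.1  0.4]
```

View pics/w6.png

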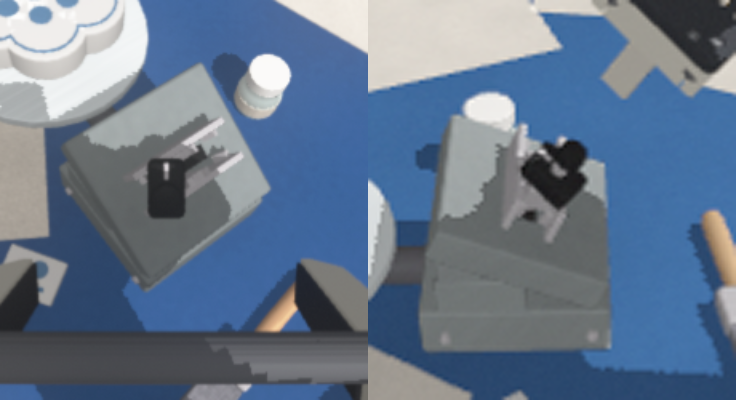

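Lever stands left, and the grip is square to the tool at twist 0. A quick numeric check of the cap-to-grip separation in the side view will tell whether the collar is home.

```bash
python3 - <<'E'
from h import *
s=cams.camera_params("side")
L=lambda r,q=.42:PIV+gate(YAW)@[0,np.sin(q)*r,np.cos(q)*r]
P=(proj(s,[L(.127),L(.09),L(.104),L(.108)])-[190,170])*3.2+[368,0]
print(P.round(0))
E
python3 -c "
import cv2
i=cv2.imread('pics/w6.png')[120:230,490:610];cv2.imwrite('pics/z6.png',cv2.resize(i,None,fx=4,fy=4,interpolation=cv2.INTER_CUBIC))"
```

```text
[[562. 148.]
 [544. 168.]
 [551. 161.]
 [552. 159.]]
```

View pics/z6.png

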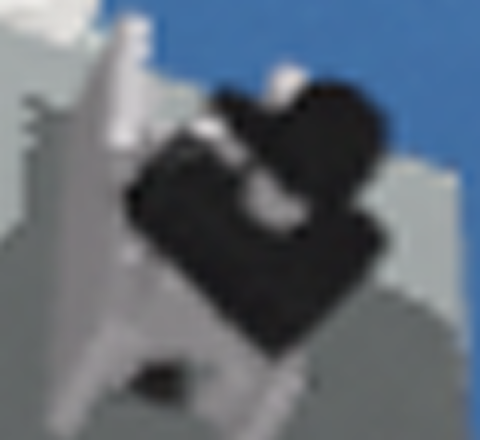

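The cap-to-grip separation is about (19,22) px. I predicted (18,20) if home and (11,13) if still out, so the collar is fully home and the shaft shows in the gap.

```bash
python3 -c "
from workcell import arm
print(arm.close_job())"
```

```text
the job is handed in; nothing more can be done
None
```

The turntable's lever is now in the left-hand pocket with the collar twisted back and fully home. The gripper is clear of it and nothing else was touched as far as the pictures show; I handed the job in at about 28 s.

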